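# Bring a bottle round in the covered reagent carousel and set it out

## Task

Turn the covered carousel until the compartment with the largest bottle stands at the opening of the dust cover, take this bottle out through the opening, and stand it upright in the free half of the steel tray; set it down gently, do not let it drop. Turn smoothly: the other bottles stay standing in the carousel, and its dish stays in it.

Things in the scene. Friction and masses are not known exactly. Their poses are not given: they have to be found in the camera images.
- carousel: covered reagent carousel, fixed: white round base 304 mm wide, 28 mm high, under a clear dust cover 296 mm wide (wall and roof 3 mm, roof top 182 mm above worktop). Cover closed all round and above but for one opening, an 88 degree sector cut out of roof and wall, with grey edges. Origin on the axis at the worktop; the opening faces the body's -x
- opening (a point): the middle of the cover's opening: 92 mm from the carousel's axis (the radius on which the bottles stand), on the level of the turntable's floor, 36 mm above the worktop. Its x axis points level towards the carousel's axis, z up
- knob (a point): the turntable's black bar handle on the carousel's axis, above the cover: an upright-sided bar 52 mm long, 16 mm wide, 24 mm high, from 186 to 210 mm above the worktop; this point on the axis at 203 mm, its x axis along the bar, z up. It is fixed to the turntable (1.2 kg plus bottles) and turns it either way without end, with 0.1 N m of friction and 0.25 N m s of drag; it stays where it is left
- turntable (a joint): rad turned since the start, counter-clockwise seen from above; 0 at the start wherever the compartments then are. Turntable (276 mm wide) under the cover: five equal compartments of 72 degrees, parted by upright plates 3 mm thick, tops 90 mm above the worktop; outer rim's top at 48 mm. A dish lies in one compartment; each bottle stands loose in its own and can tip if the turning is jerky
- bottle_large_center (a point): the largest bottle, round: body 68 mm wide, 135 mm tall in all; its round screw cap, 39 mm wide, is free at the side from 118 to 135 mm above the foot. Closed, 0.3 to 0.55 kg. Starts standing in a compartment away from the opening, 92 mm from the axis. This point: on its axis half-way up (67.5 mm above its foot), z its own axis
- tray_free (a point): shallow stainless steel tray, fixed: 170 x 250 mm, walls 2 mm thick, 20 mm high, floor 2 mm above the worktop. This point: on the floor in the middle of the free half, on the long centre line, 60 mm from the tray's centre, 65 mm from the end wall. x across the tray, y along it away from the tray's centre, z up. A dish and tweezers lie in the other half
- bottle_short_1_center (a point): short bottle, 56 mm diameter, 105 mm tall, standing in the carousel; this point is on its axis half-way up, z is its own axis
- bottle_short_2_center (a point): another short bottle, 56 mm diameter, 105 mm tall, standing in the carousel; this point is on its axis half-way up, z is its own axis
- bottle_mid_center (a point): slim opaque bottle with sloping shoulders, 62 mm diameter, 120 mm tall, standing in the carousel; this point is on its axis half-way up, z is its own axis
- culture_dish_center (a point): flat round dish with lid, 60 mm diameter, 14 mm tall, standing in the carousel; this point is on its axis half-way up, z is its own axis
Mind the look-alikes: they are no part of the job. What is shaped like the part that bears culture_dish_center but green is not meant.

How it is judged:
By the outcome, as a careful person would: the job done as asked, in the order asked, and still so for the second after the job is handed in, with the robot touching nothing.
It also fails if it takes over 64 s, if anything falls off the work surface, if the arm or the gripper's body presses on something with over 40 N, if the wrist force passes 120 N, or if a joint passes its speed limit or range.

## Robot

A 7-joint arm with a two-finger parallel gripper is mounted at the origin on a cart in front of the work surface, level with it; the furniture and walls round the work are solid. World frame = base frame: x ahead of the robot, y to its left, z up, the work surface at z = 0. Lengths are in mm, angles in rad, forces in N, time in s.
With the tool pointing down it reaches from about 425 to 875 mm from the base axis. Payload 9.9 kg.
Tool frame: the origin (TCP) lies midway between the tips of the shut fingers; the grasp point (between the pads) lies 19 mm behind it (ctrl.grasp_offset is the distance from the TCP to the grasp point, in mm); z points along the fingers, y is the line along which they close (so a half turn about z gives the same grasp; the last joint's range is limited). The gripper opens to 85 mm and grips with 20 to 120 N. Pads are 22 mm wide; open, the fingers measure 114 mm over their backs; the gripper's body (76 mm by 85 mm) begins 54 mm behind the grasp point. The pads swing forward as they close: fully open they stand 13 mm farther back than shut.
Start: joints at [1.177, 0.576, 0.025, 1.437, -0.015, 1.129, -0.057], TCP at [205.79, -642.868, 231.289] pointing down, gripper open.
Joint ranges: [-2.76, 2.76], [-0.34, 2.15], [-1.52, 1.57], [0.19, 2.46], [-1.09, 4.23], [0.17, 1.99], [-2.82, 2.82]. Speed limits (rad/s): [2.22, 2.22, 3.01, 3.01, 3.14, 3.14, 3.14].

## Interface

Orientations are given as a rotation vector (axis times angle).
In Python, from plant import get_obs, imaging, ctrl gives the robot as it stands.
- The arm moves only by the tool servo_tool, never from a script. Its argument "targets" is a list of rows, each a list of 5 numbers: the shift along the tool's x, y, z as a fraction of full scale, then the turn about the tool's z as a fraction of full scale, then the opening, from 0 (shut) to 1 (fully open). In form: [[tx, ty, tz, yaw, claw], ...]. A call has 1 to 12 rows; each row shifts and turns the commanded pose from where the row before left it, along the tool's axes as they then stand; what a row does not reach is not made up. Full scale, the value 1, is 2 cm for a shift and 10 degrees for a turn. A row lasts 1/8 s, in which the tool goes at most 62.5 mm and 10.7 degrees, less where a joint would pass 70% of its speed; a pose out of reach is approached as far as the arm can. A call with a number of a shift or a turn outside -1 to 1 is refused whole. A call with a gripper value outside its range is refused whole. The fingers move at their own pace and stop on an object; "newtons" is the grip in N (left out, the last holds). Time passes only in rows, so rows that do not move let the fingers close. It gives the time, the measured TCP pose, the force, the opening and the grip force at its end, in the units of the state.
- get_obs(): the state, without advancing time (a new reading comes with each control period).
- imaging.grab_frame(name): name is "side" or "top"; returns the picture (400x640x3 uint8, red, green, blue); there is no depth.
- imaging.calibration(name): a dict with "fx", "fy", "cx", "cy" (pixels), "cam_to_world" (4x4, takes a point from camera to world coordinates). Camera axes: x right, y down, z forward; pixel columns grow to the right and rows downward; lengths in mm; the calibration is good to about 2 mm. A picture is of the moment at which its call begins. calibration takes no time and is no camera call.
- ctrl.sign_off(): hands the job in; it is judged then, once.
The state is a dict: "time": time; "joint_positions": joint angles; "qvel": joint speeds; "joint_torque": joint torques, N m; "tcp_pos": TCP position; "orientation": TCP orientation; "wrist_force": force on the tool from outside, world axes, zero at the start; "torque": the same for the moment, N m; "finger_gap": finger opening in mm; "gripper_force": force on a finger pad.
Only numpy, scipy, OpenCV 4.12 (cv2) and the standard library are available. Lean on these libraries where they do the work, as an engineer would, in place of code of your own. Each camera call takes 0.05 s, during which the arm holds its last target. There are 200 camera calls.

## Working session

There is one attempt and no reset: what is moved stays moved. The work goes in short steps, Python scripts to look and compute and a tool call to move; the robot and the scene stay as the last step left them, time stands still between calls to the robot, and variables do not carry over. Pictures are saved under pics/ and viewed, at most 10 in all, crops included, and the job is handed in when it is done.

Besides the shell and the picture viewer there is one more tool, called after "Request:" by a JSON object that holds its "fn" and its "kwargs". servo_tool: Moves the arm, as the interface text tells. Its arguments: {"type":"object","properties":{"targets":{"type":"array","items":{"type":"array","items":{"type":"number","minimum":-1,"maximum":1}}},"newtons":{"type":"number"}},"required":["targets"]}

```bash
mkdir -p pics; ls; python3 - <<'E'
from plant import get_obs, imaging, ctrl
import cv2
o=get_obs(); print({k:o[k] for k in('time','tcp_pos','orientation','finger_gap','wrist_force')}, ctrl.grasp_offset)
for n in('side','top'):
    f=imaging.grab_frame(n); cv2.imwrite(f'pics/{n}0.png',f[:,:,::-1]); print(n,imaging.calibration(n))
E
```

```text
pics
{'time': 0.0, 'tcp_pos': array([ 205.63409324, -642.41441554,  230.41909378]), 'orientation': array([-3.10231771e+00, -4.84445754e-01,  5.53766359e-04]), 'finger_gap': 85.31965346798604, 'wrist_force': array([ 0.00464275,  1.03995732, -0.73308301])} 18.700000000000003
side {'fx': 392.9284333416767, 'fy': 392.9284333416767, 'cx': 320.2169842658481, 'cy': 195.94453909123334, 'cam_to_world': array([[-3.71785916e-01, -7.14788721e-01,  5.92327880e-01,
         4.65327029e+00],
       [-9.28313002e-01,  2.88462333e-01, -2.34572916e-01,
         1.24538135e+02],
       [-3.19420789e-03, -6.37076579e-01, -7.70793896e-01,
         8.17642699e+02],
       [ 0.00000000e+00,  0.00000000e+00,  0.00000000e+00,
         1.00000000e+00]])}
top {'fx': 383.4500051919577, 'fy': 383.4500051919577, 'cx': 319.7821299707635, 'cy': 200.2844674246073, 'cam_to_world': array([[ 2.87156444e-02, -9.83231254e-01,  1.80088067e-01,
         3.51439852e+02],
       [-9.99582210e-01, -2.88384130e-02,  1.93693184e-03,
        -7.95334633e+01],
       [ 3.28900214e-03, -1.80068449e-01, -9.83648584e-01,
         9.93548388e+02],
       [ 0.00000000e+00,  0.00000000e+00,  0.00000000e+00,
         1.00000000e+00]])}
```

View pics/top0.png

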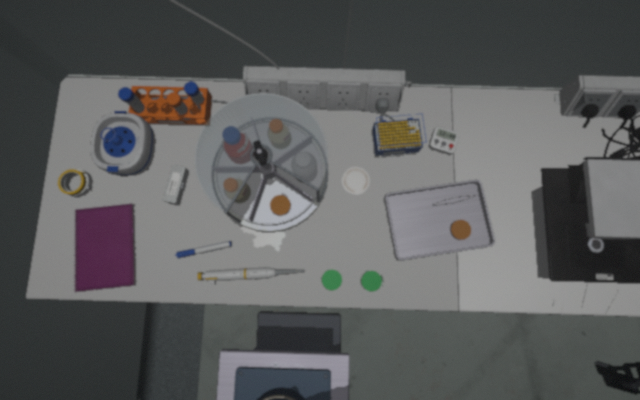

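View pics/side0.png

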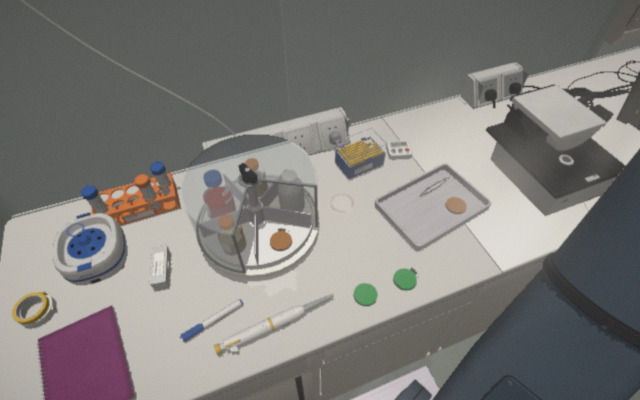

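```bash
cat > h.py <<'E'
import numpy as np, cv2
from plant import get_obs, imaging, ctrl
C={n:imaging.calibration(n) for n in('side','top')}
def ray(n,u,v):
    c=C[n];M=c['cam_to_world'];d=M[:3,:3]@[(u-c['cx'])/c['fx'],(v-c['cy'])/c['fy'],1.]
    return M[:3,3],d/np.linalg.norm(d)
def onz(n,u,v,z):
    o,d=ray(n,u,v);return o+d*(z-o[2])/d[2]
def tri(a,b):
    (o,d),(p,e)=ray('top',*a),ray('side',*b)
    t=np.linalg.lstsq(np.c_[d,-e],p-o,rcond=None)[0];P,Q=o+d*t[0],p+e*t[1]
    return (P+Q)/2,np.linalg.norm(P-Q)
def proj(n,p):
    c=C[n];M=c['cam_to_world'];q=M[:3,:3].T@(np.asarray(p)-M[:3,3]);return c['fx']*q[0]/q[2]+c['cx'],c['fy']*q[1]/q[2]+c['cy']
E
python3 - <<'E'
import cv2,numpy as np
t=cv2.imread('pics/top0.png')[90:240,190:340];s=cv2.imread('pics/side0.png')[130:280,175:325]
f=lambda a:cv2.resize(a,(400,400),interpolation=cv2.INTER_CUBIC)
im=np.hstack([f(t),f(s)])
im=np.clip(im*1.5,0,255).astype('uint8')
cv2.imwrite('pics/crop0.png',im)
E
```

```text
(no output)
```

View pics/crop0.png

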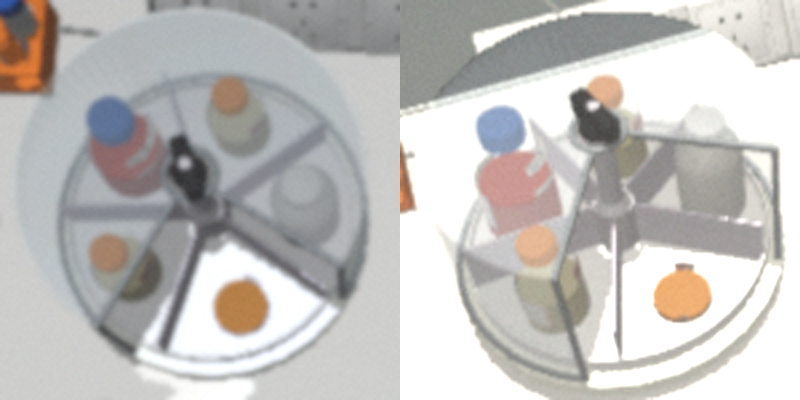

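Candidates (top picture): blue-capped red bottle (233,136), orange-capped bottles (276,127) and (231,185), and a grey bottle (304,165). The blue-capped one is the largest, with the widest and tallest body and a broad cap. The others are the two short bottles and the slim opaque one. The dish, at (281,205), is at the opening now.

```bash
python3 - <<'E'
from h import *
def blob(n,m,roi):
    x0,y0,x1,y1=roi; z=np.zeros(m.shape,'uint8'); z[y0:y1,x0:x1]=m[y0:y1,x0:x1]
    k,l,s,c=cv2.connectedComponentsWithStats(z); i=1+np.argmax(s[1:,4]); 
    pts=np.argwhere(l==i)[:,::-1].astype(np.float32); return c[i],s[i],pts
T=cv2.imread('pics/top0.png');S=cv2.imread('pics/side0.png')
hsv=lambda a:cv2.cvtColor(a,cv2.COLOR_BGR2HSV)
ht,hs=hsv(T),hsv(S)
blue=lambda h:cv2.inRange(h,(100,90,40),(125,255,255)); dark=lambda a:(a.max(2)<50).astype('uint8')*255
org=lambda h:cv2.inRange(h,(5,110,60),(20,255,255))
b=blob('t',blue(ht),(215,120,255,165));c=blob('s',blue(hs),(195,160,230,195));print('cap',b[:2],c[:2],tri(b[0],c[0]), onz('top',*b[0],165))
k=blob('t',dark(T),(245,130,280,180));k2=blob('s',dark(S),(230,155,270,200));print('knob',k[:2],k2[:2],tri(k[0],k2[0]),onz('top',*k[0],200))
r=cv2.minAreaRect(k[2]);print('rect',r,[onz('top',*p,205)[:2].round(1) for p in cv2.boxPoints(r)])
r=cv2.minAreaRect(k2[2]);print('rect side',r,[onz('side',*p,205)[:2].round(1) for p in cv2.boxPoints(r)])
d=blob('t',org(ht),(265,185,305,225));print('dish',d[:2],onz('top',*d[0],50))
for nm,n,p in(('R','side',(315.6,186)),('L','side',(233.9,236)),('R','top',(319.4,190)),('L','top',(227.5,212))): print(nm,n,onz(n,*p,182)[:2].round(1))
# tray corners by contour: grey darker than the table
g=cv2.cvtColor(T,cv2.COLOR_BGR2GRAY);print('table',g[270,430],'tray',g[230,420],g[180,420])
e=cv2.Canny(g,30,80);z=np.zeros_like(e);z[170:270,375:502]=e[170:270,375:502]
z=cv2.dilate(z,np.ones((3,3)));cs=max(cv2.findContours(z,cv2.RETR_EXTERNAL,2)[0],key=cv2.contourArea)
r=cv2.minAreaRect(cs);print('tray',r,[onz('top',*p,15)[:2].round(1) for p in cv2.boxPoints(r)],onz('top',*r[0],15))
d=blob('t',org(ht),(440,215,480,245));print('traydish',onz('top',*d[0],10))
# enlarged dark knobs
for n,a,x,y in(('t',T,262,153),('s',S,250,177)):
    q=a[y-20:y+20,x-20:x+20].max(2); print(n); 
    cv2.imwrite(f'pics/k{n}.png',cv2.resize(a[y-22:y+22,x-22:x+22],(400,400),interpolation=cv2.INTER_CUBIC))
cv2.imwrite('pics/knob.png',np.hstack([cv2.imread('pics/kt.png'),cv2.imread('pics/ks.png')]))
E
```

```text
Traceback (most recent call last):
ValueError: attempt to get argmax of an empty sequence
```

```bash
cat > m.py <<'E'
from h import *
def blob(m,roi):
    x0,y0,x1,y1=roi; z=np.zeros(m.shape,'uint8'); z[y0:y1,x0:x1]=m[y0:y1,x0:x1]
    k,l,s,c=cv2.connectedComponentsWithStats(z)
    if k<2: return None
    i=1+np.argmax(s[1:,4]); 
    pts=np.argwhere(l==i)[:,::-1].astype(np.float32); return c[i],s[i],pts
hsv=lambda a:cv2.cvtColor(a,cv2.COLOR_BGR2HSV)
blue=lambda a:((a[:,:,0].astype(int)-a[:,:,2])>28).astype('uint8')*255
dark=lambda a:(a.max(2)<50).astype('uint8')*255
org=lambda a:cv2.inRange(hsv(a),(3,90,60),(22,255,255))
E
python3 - <<'E'
from m import *
T=cv2.imread('pics/top0.png');S=cv2.imread('pics/side0.png')
print(T[135,231],S[179,212])
b=blob(blue(T),(215,120,255,165));c=blob(blue(S),(195,160,230,195));print('cap',b[:2],c[:2],tri(b[0],c[0]), onz('top',*b[0],165))
k=blob(dark(T),(245,130,280,180));k2=blob(dark(S),(230,155,270,200));print('knob',k[:2],k2[:2],tri(k[0],k2[0]),onz('top',*k[0],200))
r=cv2.minAreaRect(k[2]);print('rect',r,[onz('top',*p,205)[:2].round(1) for p in cv2.boxPoints(r)])
r=cv2.minAreaRect(k2[2]);print('rect side',r,[onz('side',*p,205)[:2].round(1) for p in cv2.boxPoints(r)])
d=blob(org(T),(265,185,305,225));print('dish',d[:2],onz('top',*d[0],50))
for nm,n,p in(('R','side',(315.6,186)),('L','side',(233.9,236)),('R','top',(319.4,190)),('L','top',(227.5,212))): print(nm,n,onz(n,*p,182)[:2].round(1))
g=cv2.cvtColor(T,cv2.COLOR_BGR2GRAY)
e=cv2.Canny(g,30,80);z=np.zeros_like(e);z[170:270,375:502]=e[170:270,375:502]
z=cv2.dilate(z,np.ones((3,3)));cs=max(cv2.findContours(z,cv2.RETR_EXTERNAL,2)[0],key=cv2.contourArea)
r=cv2.minAreaRect(cs);print('tray',r,[onz('top',*p,15)[:2].round(1) for p in cv2.boxPoints(r)],onz('top',*r[0],15))
d=blob(org(T),(440,215,480,245));print('traydish',onz('top',*d[0],10))
I=[cv2.resize(a[y-22:y+22,x-22:x+22],(400,400),interpolation=cv2.INTER_CUBIC) for a,x,y in((T,262,153),(S,250,177))]
cv2.imwrite('pics/knob.png',np.hstack(I))
E
```

```text
[102  78  63] [132 109  94]
cap (array([230.69 , 134.305]), array([223, 127,  16,  16, 200], dtype=int32)) (array([211.4673913, 177.375    ]), array([204, 171,  16,  16, 184], dtype=int32)) (array([651.62071541, 130.96796413, 160.07422462]), np.float64(2.9959158475474688)) [649.1649561  128.28874883 165.        ]
knob (array([261.34188034, 157.21367521]), array([254, 149,  13,  17, 117], dtype=int32)) (array([249.5, 179. ]), array([248, 178,   4,   3,   4], dtype=int32)) (array([592.84171951,  54.63559178, 183.28585814]), np.float64(3.785596480363086)) [587.01433078  50.14371241 200.        ]
rect ((261.3500061035156, 157.55001831054688), (15.178933143615723, 12.332883834838867), 71.56504821777344) [array([595.9,  67.5]), array([605.3,  43. ]), array([573.7,  31.1]), array([564.4,  55.5])]
rect side ((249.50003051757812, 179.00001525878906), (3.5777084827423096, 0.4472135603427887), 26.56505012512207) [array([576.8,  61.5]), array([577.8,  60.8]), array([570.9,  55.7]), array([569.9,  56.4])]
dish (array([279.94699647, 204.78798587]), array([271, 196,  19,  19, 283], dtype=int32)) [509.85212554  21.35703666  50.        ]
R side [522.5 -70. ]
L side [462.2 123.6]
R top [522.6 -76.5]
L top [468.8 118.5]
tray ((437.582275390625, 223.625244140625), (100.12483978271484, 103.63304901123047), 76.67547607421875) [array([ 570.5, -222.4]), array([ 643., -489.]), array([ 389.6, -535.9]), array([ 323.3, -280.6])] [ 478.5450038  -381.78599839   15.        ]
traydish [ 466.32348289 -441.40803522   10.        ]
```

View pics/knob.png

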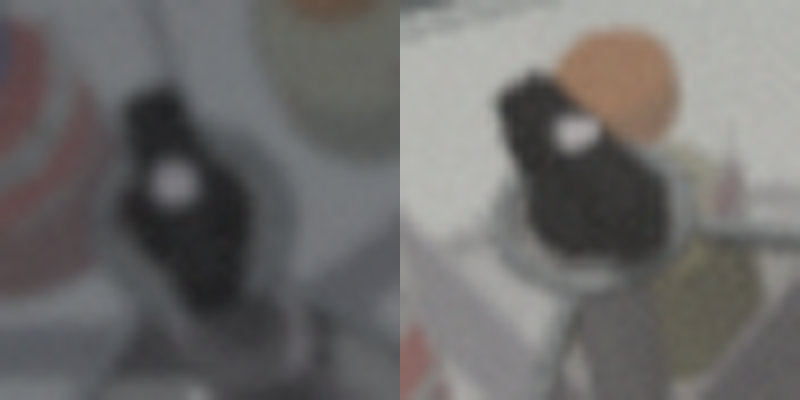

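```bash
python3 - <<'E'
from m import *
T=cv2.imread('pics/top0.png');S=cv2.imread('pics/side0.png')
for n,a,roi in(('top',T,(250,135,274,172)),('side',S,(234,158,262,188))):
    print(n,'axis210',proj(n,(596,54,210)),'axis186',proj(n,(596,54,186)))
    x0,y0,x1,y1=roi
    for y in range(y0,y1): print(y,' '.join('%3d'%v for v in a[y,x0:x1].max(1)))
dot=((259.25,151.1),(228+174*.11,155+132*.11));print('dot',tri(*dot),onz('top',*dot[0],210),onz('side',*dot[1],210))
for n,p in(('top',(257.05,140.9)),('side',(241.75,163.8))):print('far end',onz(n,*p,210))
E
```

```text
top axis210 (np.float64(259.0765064190477), np.float64(151.72369463948712)) axis186 (np.float64(260.7492574138115), np.float64(155.06663012920944))
135 122 121 123 122 122 116 114 106 109 116 119 121 123 121 124 121 119 110 104 101 104 102 103 103
136 121 122 120 122 122 120 114 108 108 113 119 122 123 123 124 121 121 114 104 100 102 101 101 103
137 121 122 121 122 121 121 117 111 107 112 117 123 123 123 124 123 122 116 106 102 102 101 101 102
138 118 122 120 123 123 120 117 110 106 109 117 123 123 123 123 123 122 121 112 105 101 102 100 101
139 116 120 123 123 120 115 110 102  97 102 115 119 122 122 124 123 124 121 116 105 104 100 101 101
140 108 118 119 118 111 102  92  80  77  87 105 118 122 123 123 122 123 123 117 110 102  99  98 101
141 103 112 115 106  89  74  64  54  55  68  93 112 121 122 123 124 124 122 123 113 105  99  94  97
142  95 104 104  88  65  52  42  41  41  51  80 105 117 122 123 123 123 125 123 119 111 100  94  95
143  93  97  95  78  53  43  40  38  35  45  67  95 110 114 119 120 121 123 123 121 116 105  96  91
144  90  88  89  75  53  40  39  38  38  44  58  80 
[... 5945 characters left out ...]
 121 121 125 124 112 106 103 103 104 102  88  79  76  78  79  84  94 105 108 100  97
185 143 154 160 163 163 157 145 127 121 123 124 122 122 127 127 127 121 108  95  84  81  84  91  96 103  97  94  91
186 139 143 154 158 164 161 159 151 141 133 121 118 117 122 122 122 114 100  94  85  84  89  99  97  98  94  93  94
187 136 137 145 154 160 164 165 162 162 156 141 126 115 108  99  97  91  90  92  90  90  92  93 100  97  98  95  93
dot (array([598.64241872,  55.26462423, 207.89818387]), np.float64(2.5687303085315936)) [597.38935667  53.71041774 210.        ] [597.41411613  56.59897433 210.        ]
far end [619.91126771  59.70271222 210.        ]
far end [618.22787748  62.94001638 210.        ]
```

The white dot on the bar's top sits on the axis. Axis ≈ (596.5, 54.3), the bar points along ≈15°, and the opening faces 196°. Bottle and dish radii come out at 93 and 92 mm, as they should. The bottle has to turn about +142°. Moving now.

Request:
{"fn": "servo_tool", "kwargs": {"targets": [[0.3,-0.28,-0.5,0,1],[0.6,-0.56,-0.5,0,1],[1,-0.93,0,0,1],[1,-0.93,0,0,1],[1,-0.93,0,0,1],[1,-0.93,0,0,1],[1,-0.93,0,0,1],[1,-0.93,0,0,1],[1,-0.93,0,0,1],[1,-0.93,0,0,1],[1,-0.93,0,0,1],[1,-0.93,0,0,1]]}}

```text
time: 1.6
tcp_pos: [352.4, -381.4, 252.3]
orientation: [3.103, 0.486, 0.002]
wrist_force: [0.3, 0.0, 0.1]
finger_gap: 85.2
gripper_force: 0.0
```

```bash
cat > st.py <<'E'
from m import *
import sys
from scipy.spatial.transform import Rotation as R
o=get_obs();R0=R.from_rotvec(o['orientation']);
print('t',round(float(o['time']),2),'tcp',np.round(o['tcp_pos'],1),'q',np.round(o['joint_positions'],2),'F',np.round(o['wrist_force'],1),'gap',round(float(o['finger_gap']),1),'gf',np.round(o['gripper_force'],1))
X=R0.as_matrix();print('xdir deg',round(float(np.degrees(np.arctan2(X[1,0],X[0,0]))),2),'z',X[:,2].round(3))
if len(sys.argv)>3: print('rows to goal',(X.T@(np.array(sys.argv[1:4],float)-o['tcp_pos'])/20).round(3))
E
python3 st.py 596.5 54.3 245
```

```text
t 1.6 tcp [ 352.4 -381.4  252.3] q [ 0.76  0.32 -0.03  1.81  0.01  1.   -0.54] F [0.3 0.  0.1] gap 85.2 gf 0.0
xdir deg 17.81 z [ 0.001 -0.001 -1.   ]
rows to goal [ 18.284 -17.007   0.363]
```

Request:
{"fn": "servo_tool", "kwargs": {"targets": [[1,-0.93,0,0,0.6],[1,-0.93,0,0,0.6],[1,-0.93,0,0,0.5],[1,-0.93,0,0,0.5],[1,-0.93,0,0,0.5],[1,-0.93,0,0,0.5],[1,-0.93,0,0,0.5],[1,-0.93,0,0,0.5],[1,-0.93,0,0,0.5],[1,-0.93,0,0,0.5],[1,-0.93,0,0,0.5],[1,-0.93,0,0,0.5]]}}

```text
time: 3.1
tcp_pos: [512.2, -95.7, 252.3]
orientation: [3.103, 0.486, 0.002]
wrist_force: [-0.3, 0.2, -0.8]
finger_gap: 42.9
gripper_force: 0.0
```

Request:
{"fn": "servo_tool", "kwargs": {"targets": [[1,-0.93,0,0,0.5],[1,-0.93,0,0,0.5],[1,-0.93,0,0,0.5],[1,-0.93,0,0,0.5],[0.6,-0.56,0,0,0.5],[0.3,-0.28,0,0,0.5],[0,0,0,0,0.5]]}}

```text
time: 3.98
tcp_pos: [577.5, 19.2, 251.4]
orientation: [3.104, 0.485, 0.0]
wrist_force: [0.3, -0.9, 0.7]
finger_gap: 42.4
gripper_force: 0.0
```

```bash
python3 st.py 596.5 54.3 191
```

```text
t 3.98 tcp [577.5  19.2 251.4] q [ 0.    0.41 -0.17  1.67  0.08  1.07 -1.46] F [ 0.3 -0.9  0.7] gap 42.4 gf 0.0
xdir deg 17.77 z [ 0. -0. -1.]
rows to goal [ 1.44  -1.38   3.022]
```

Request:
{"fn": "servo_tool", "kwargs": {"targets": [[0.6,-0.6,0,0.2,0.5],[0.6,-0.6,0.3,0,0.5],[0.24,-0.18,0.7,0,0.5],[0,0,0.8,0,0.5],[0,0,0.7,0,0.5],[0,0,0.4,0,0.5],[0,0,0.1,0,0.5],[0,0,0,0,0.5]]}}

```text
time: 4.97
tcp_pos: [597.5, 53.8, 191.5]
orientation: [3.112, 0.43, 0.001]
wrist_force: [-0.3, 0.1, 0.1]
finger_gap: 42.8
gripper_force: 0.0
```

```bash
python3 st.py 596.5 54.3 191; python3 - <<'E'
from m import *
t=imaging.grab_frame('top')[:,:,::-1];s=imaging.grab_frame('side')[:,:,::-1]
cv2.imwrite('pics/top1.png',t);cv2.imwrite('pics/side1.png',s)
f=lambda a:cv2.resize(a,(400,400),interpolation=cv2.INTER_CUBIC)
cv2.imwrite('pics/crop1.png',np.hstack([f(t[110:200,210:300]),f(s[110:220,195:305])]))
E
```

```text
t 4.97 tcp [597.5  53.8 191.5] q [-0.06  0.5  -0.17  1.69  0.1   0.95 -1.56] F [-0.3  0.1  0.1] gap 42.8 gf 0.0
xdir deg 15.74 z [ 0.  0. -1.]
rows to goal [-0.04  -0.038  0.026]
```

View pics/crop1.png

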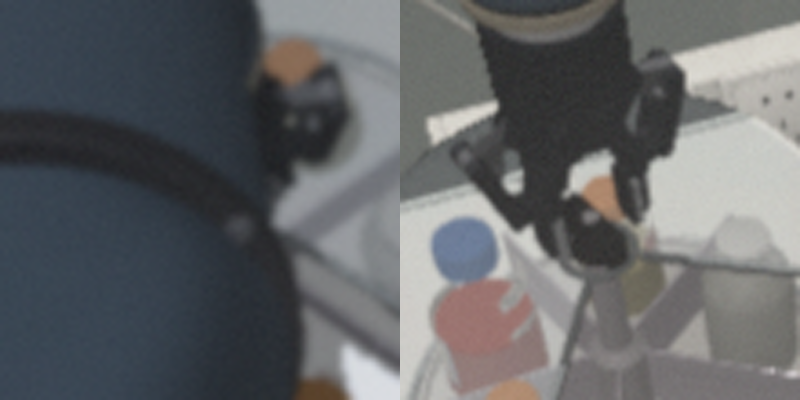

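The fingers stand on both sides of the bar: side crop (545,215) and (630,190), with the white dot between them. Closing now.

Request:
{"fn": "servo_tool", "kwargs": {"targets": [[0,0,0,0,0.3],[0,0,0,0,0.22],[0,0,0,0,0.1],[0,0,0,0,0.0],[0,0,0,0,0]], "newtons": 40}}

```text
time: 5.7
tcp_pos: [597.7, 55.4, 191.9]
orientation: [-3.11, -0.432, -0.002]
wrist_force: [-1.4, 6.4, 3.7]
finger_gap: 14.8
gripper_force: 39.6
```

```bash
python3 st.py 596.5 54.3 191
```

```text
t 5.7 tcp [597.7  55.4 191.9] q [-0.06  0.5  -0.17  1.69  0.1   0.95 -1.56] F [-1.4  6.4  3.7] gap 14.8 gf 39.6
xdir deg 15.8 z [ 0.001  0.002 -1.   ]
rows to goal [-0.075  0.036  0.043]
```

Request:
{"fn": "servo_tool", "kwargs": {"targets": [[0,0,0,-0.05,0],[0,0,0,-0.1,0],[0,0,0,-0.15,0],[0,0,0,-0.2,0],[0,0,0,-0.25,0],[0,0,0,-0.3,0],[0,0,0,-0.35,0],[0,0,0,-0.4,0],[0,0,0,-0.4,0],[0,0,0,-0.4,0],[0,0,0,-0.4,0],[0,0,0,-0.4,0]]}}

```text
time: 7.2
tcp_pos: [597.6, 55.6, 191.9]
orientation: [-2.847, -1.325, -0.003]
wrist_force: [-1.0, 5.8, 5.0]
finger_gap: 14.9
gripper_force: 39.6
```

```bash
python3 st.py 596.5 54.3 191
```

```text
t 7.2 tcp [597.6  55.6 191.9] q [ 0.04  0.51 -0.33  1.69  0.19  0.97 -1.05] F [-1.   5.8  5. ] gap 14.9 gf 39.6
xdir deg 49.91 z [ 0.001  0.002 -1.   ]
rows to goal [-0.085 -0.003  0.044]
```

Request:
{"fn": "servo_tool", "kwargs": {"targets": [[0,0,0,-0.4,0],[0,0,0,-0.4,0],[0,0,0,-0.4,0],[0,0,0,-0.4,0],[0,0,0,-0.4,0],[0,0,0,-0.4,0],[0,0,0,-0.4,0],[0,0,0,-0.4,0],[0,0,0,-0.4,0],[0,0,0,-0.4,0],[0,0,0,-0.4,0],[0,0,0,-0.4,0]]}}

```text
time: 8.7
tcp_pos: [597.4, 55.6, 191.9]
orientation: [-2.062, -2.369, -0.003]
wrist_force: [-2.6, 6.0, 5.0]
finger_gap: 15.1
gripper_force: 39.7
```

Request:
{"fn": "servo_tool", "kwargs": {"targets": [[0,0,0,-0.4,0],[0,0,0,-0.4,0],[0,0,0,-0.4,0],[0,0,0,-0.4,0],[0,0,0,-0.4,0],[0,0,0,-0.4,0],[0,0,0,-0.4,0],[0,0,0,-0.4,0],[0,0,0,-0.4,0],[0,0,0,-0.4,0],[0,0,0,-0.35,0],[0,0,0,-0.3,0]]}}

```text
time: 10.2
tcp_pos: [597.1, 55.5, 191.9]
orientation: [-0.961, -2.991, -0.003]
wrist_force: [-3.6, 6.5, 6.1]
finger_gap: 15.2
gripper_force: 39.9
```

Request:
{"fn": "servo_tool", "kwargs": {"targets": [[0,0,0,-0.25,0],[0,0,0,-0.2,0],[0,0,0,-0.15,0],[0,0,0,-0.1,0],[0,0,0,-0.05,0],[0,0,0,0,0],[0,0,0,0,0]]}}

```text
time: 11.08
tcp_pos: [597.1, 55.4, 191.9]
orientation: [-0.765, -3.047, -0.003]
wrist_force: [-3.3, 6.0, 6.9]
finger_gap: 15.2
gripper_force: 39.9
```

```bash
python3 st.py 596.5 54.3 191; python3 - <<'E'
from m import *
t=imaging.grab_frame('top')[:,:,::-1];s=imaging.grab_frame('side')[:,:,::-1]
cv2.imwrite('pics/top2.png',t);cv2.imwrite('pics/side2.png',s)
f=lambda a:cv2.resize(a,(400,400),interpolation=cv2.INTER_CUBIC)
cv2.imwrite('pics/crop2.png',np.hstack([f(t[90:240,190:340]),f(s[130:280,175:325])]))
b=blob(blue(t),(215,120,340,245));c=blob(blue(s),(195,150,325,285))
print(b and b[:2],c and c[:2])
if c is not None: print(onz('side',*c[0],164))
E
```

```text
t 11.07 tcp [597.1  55.4 191.9] q [ 0.33  0.6  -0.8   1.68  0.48  1.07  0.45] F [-3.3  6.   6.9] gap 15.2 gf 39.9
xdir deg 151.8 z [ 0.     0.002 -1.   ]
rows to goal [-0.001 -0.064  0.044]
(array([314.        , 221.16666667]), array([312, 220,   4,   4,   6], dtype=int32)) (array([266.46931408, 212.79061372]), array([258, 204,  18,  19, 277], dtype=int32))
[506.591361    46.50775778 164.        ]
```

View pics/crop2.png

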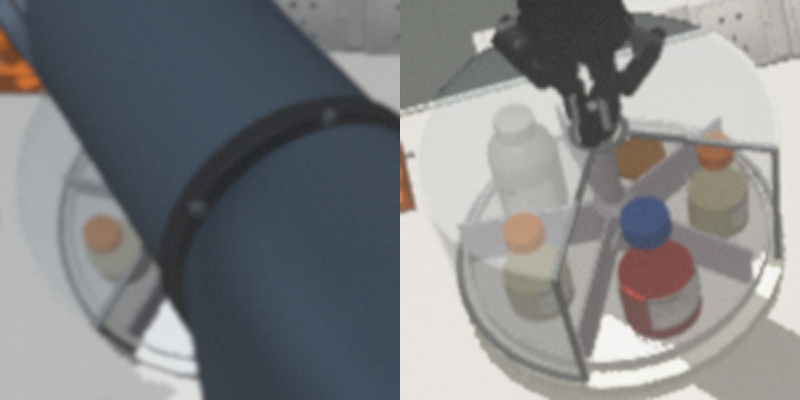

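All bottles are still standing. The large one (blue cap, side crop (645,222)) stands in the opening sector about 8° short of the middle, so I'll turn a little more.

Request:
{"fn": "servo_tool", "kwargs": {"targets": [[0,0,0,-0.05,0],[0,0,0,-0.1,0],[0,0,0,-0.15,0],[0,0,0,-0.2,0],[0,0,0,-0.15,0],[0,0,0,-0.1,0],[0,0,0,-0.05,0],[0,0,0,-0.05,0],[0,0,0,0,0],[0,0,0,0,0]]}}

```text
time: 12.42
tcp_pos: [597.1, 55.4, 191.9]
orientation: [-0.537, -3.095, -0.003]
wrist_force: [-2.6, 6.1, 6.2]
finger_gap: 14.9
gripper_force: 39.9
```

```bash
python3 st.py 596.5 54.3 191; python3 - <<'E'
from m import *
s=imaging.grab_frame('side')[:,:,::-1]
cv2.imwrite('pics/side3.png',s)
c=blob(blue(s),(195,150,325,285));A=np.array([597,54.5])
P=onz('side',*c[0],161);d=P[:2]-A;print(c[:2],P,np.linalg.norm(d),np.degrees(np.arctan2(d[1],d[0]))%360)
for n,p in(('old',cv2.imread('pics/side0.png')),):
    c=blob(blue(p),(195,160,230,195));P=onz('side',*c[0],161);d=P[:2]-A;print(P,np.degrees(np.arctan2(d[1],d[0])))
# plates, side2 picture: foot ends at rim radius
for p in((246.3,261),(306.3,231)):
  for z in(48,70,90):
    d=onz('side',*p,z)[:2]-A;print(p,z,np.linalg.norm(d),np.degrees(np.arctan2(d[1],d[0]))%360)
E
```

```text
t 12.43 tcp [597.1  55.4 191.9] q [ 0.35  0.61 -0.84  1.68  0.5   1.08  0.58] F [-2.6  6.1  6.2] gap 14.9 gf 39.9
xdir deg 160.3 z [ 0.     0.002 -1.   ]
rows to goal [ 0.008 -0.062  0.044]
(array([272.03636364, 210.02909091]), array([263, 201,  18,  19, 275], dtype=int32)) [511.51057604  33.14582804 161.        ] 88.1160727112207 194.02477268427577
[651.71382534 132.27871958 161.        ] 54.87534023793067
(246.3, 261) 48 128.76698206685234 152.56311029523943
(246.3, 261) 70 141.16483668946913 155.0092606993603
(246.3, 261) 90 152.624080577567 156.88519481917078
(306.3, 231) 48 128.830463980392 226.60556221279842
(306.3, 231) 70 136.0153287223853 220.83361569628934
(306.3, 231) 90 143.62459472409617 216.12955883777946
```

The bottle is at 194° (±2°) and the opening's middle is at 196°. Releasing, rising and taking a fresh look.

Request:
{"fn": "servo_tool", "kwargs": {"targets": [[0,0,0,0,0.25],[0,0,0,0,0.4],[0,0,0,0,0.5],[0,0,0,0,0.5],[0,0,-0.4,0,0.5],[0,0,-0.8,0,0.6],[0,0,-0.8,-0.4,0.7],[0,0,-0.5,-0.8,0.75],[0,0,-0.2,-0.6,0.75],[0,0,0,-0.2,0.75],[0,0,0,0,0.75]]}}

```text
time: 13.85
tcp_pos: [597.4, 53.8, 245.6]
orientation: [-0.005, 3.141, 0.0]
wrist_force: [-1.0, 0.4, -0.1]
finger_gap: 63.9
gripper_force: 0.0
```

```bash
python3 st.py 510 32 245; python3 - <<'E'
from m import *
t=imaging.grab_frame('top')[:,:,::-1];s=imaging.grab_frame('side')[:,:,::-1]
cv2.imwrite('pics/top4.png',t);cv2.imwrite('pics/side4.png',s)
c=blob(blue(s),(195,150,325,285));b=blob(blue(t),(230,160,340,245));print(c[:2],b and b[:2],onz('side',*c[0],161))
# cap top ellipse extremes: left/right columns of blob -> mid
p=c[2];print('rows/width',[(int(y),p[p[:,1]==y,0].min(),p[p[:,1]==y,0].max()) for y in np.unique(p[:,1])])
E
```

```text
t 13.85 tcp [597.4  53.8 245.6] q [ 0.41  0.59 -0.96  1.6   0.51  1.22  0.92] F [-1.   0.4 -0.1] gap 63.9 gf 0.0
xdir deg -179.84 z [ 0.  0. -1.]
rows to goal [ 4.372 -1.079  0.029]
(array([272.11313869, 210.04744526]), array([263, 201,  19,  19, 274], dtype=int32)) (array([336.52747253, 228.51648352]), array([332, 218,   8,  26,  91], dtype=int32)) [511.40339214  33.01033761 161.        ]
rows/width [(201, np.float32(271.0), np.float32(274.0)), (202, np.float32(268.0), np.float32(277.0)), (203, np.float32(266.0), np.float32(278.0)), (204, np.float32(265.0), np.float32(279.0)), (205, np.float32(265.0), np.float32(280.0)), (206, np.float32(264.0), np.float32(280.0)), (207, np.float32(264.0), np.float32(280.0)), (208, np.float32(263.0), np.float32(280.0)), (209, np.float32(263.0), np.float32(280.0)), (210, np.float32(264.0), np.float32(280.0)), (211, np.float32(264.0), np.float32(281.0)), (212, np.float32(264.0), np.float32(281.0)), (213, np.float32(264.0), np.float32(280.0)), (214, np.float32(265.0), np.float32(280.0)), (215, np.float32(265.0), np.float32(280.0)), (216, np.float32(265.0), np.float32(279.0)), (217, np.float32(266.0), np.float32(278.0)), (218, np.float32(267.0), np.float32(277.0)), (219, np.float32(270.0), np.float32(274.0))]
```

Request:
{"fn": "servo_tool", "kwargs": {"targets": [[0.5,-0.12,0,0,0.65],[1,-0.25,0,0,0.65],[1,-0.25,0,0,0.65],[1,-0.25,0,0,0.65],[0.6,-0.15,0,0,0.65],[0.3,-0.07,0,0,0.65],[0,0,0.3,0,0.65],[0,0,0.7,0,0.65],[0,0,0.8,0,0.65],[0,0,0.5,0,0.65],[0,0,0.2,0,0.65],[0,0,0,0,0.65]]}}

```text
time: 15.45
tcp_pos: [509.4, 31.8, 195.1]
orientation: [0.007, -3.141, -0.0]
wrist_force: [0.6, -0.4, -0.4]
finger_gap: 55.4
gripper_force: 0.0
```

```bash
python3 st.py 509.5 32 152; python3 - <<'E'
from m import *
s=imaging.grab_frame('side')[:,:,::-1];cv2.imwrite('pics/side5.png',s)
cv2.imwrite('pics/crop5.png',cv2.resize(s[120:270,190:340],(600,600),interpolation=cv2.INTER_CUBIC))
E
```

```text
t 15.45 tcp [509.4  31.8 195.1] q [ 0.51  0.51 -0.98  1.89  0.5   1.01  0.88] F [ 0.6 -0.4 -0.4] gap 55.4 gf 0.0
xdir deg -179.74 z [-0.  0. -1.]
rows to goal [-0.004  0.008  2.154]
```

View pics/crop5.png

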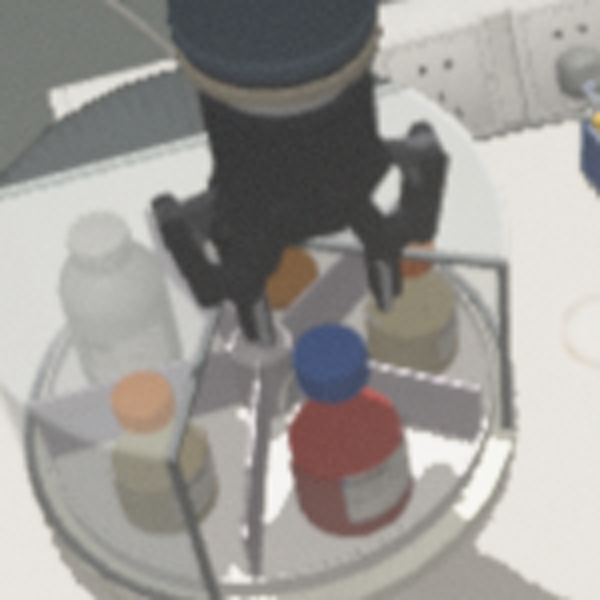

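The fingertips, at crop (262,335) and (385,300), straddle the blue cap at (331,362). Descending and closing.

Request:
{"fn": "servo_tool", "kwargs": {"targets": [[0,0,0.4,0,0.65],[0,0,0.6,0,0.65],[0,0,0.6,0,0.65],[0,0,0.35,0,0.65],[0,0,0.15,0,0.65],[0,0,0,0,0.65],[0,0,0,0,0.5],[0,0,0,0,0.47],[0,0,0,0,0.4],[0,0,0,0,0.2],[0,0,0,0,0.1],[0,0,0,0,0]], "newtons": 50}}

```text
time: 17.0
tcp_pos: [509.7, 31.6, 153.9]
orientation: [-0.006, 3.141, -0.0]
wrist_force: [-1.2, -1.2, 4.6]
finger_gap: 36.9
gripper_force: 49.6
```

```bash
python3 st.py 509.5 32 152; python3 - <<'E'
from m import *
s=imaging.grab_frame('side')[:,:,::-1];cv2.imwrite('pics/side6.png',s)
T=cv2.imread('pics/top4.png');g=cv2.cvtColor(T,cv2.COLOR_BGR2GRAY)
# tray corners: rotated rect of wall pixels in the first top picture
T=cv2.imread('pics/top0.png');d=blob(org(T),(440,215,480,245));print('dish',d[:2])
cr=cv2.resize(T[165:275,370:510],(800,629))[:600];cv2.imwrite('pics/tray.png',cr)
S=cv2.imread('pics/side0.png');
E
```

```text
t 17.0 tcp [509.7  31.6 153.9] q [ 0.47  0.56 -0.94  1.95  0.57  0.92  0.82] F [-1.2 -1.2  4.6] gap 36.9 gf 49.6
xdir deg -179.77 z [ 0.001 -0.    -1.   ]
rows to goal [0.012 0.018 0.094]
dish (array([460.27208481, 229.24734982]), array([451, 220,  19,  19, 283], dtype=int32))
```

View pics/tray.png

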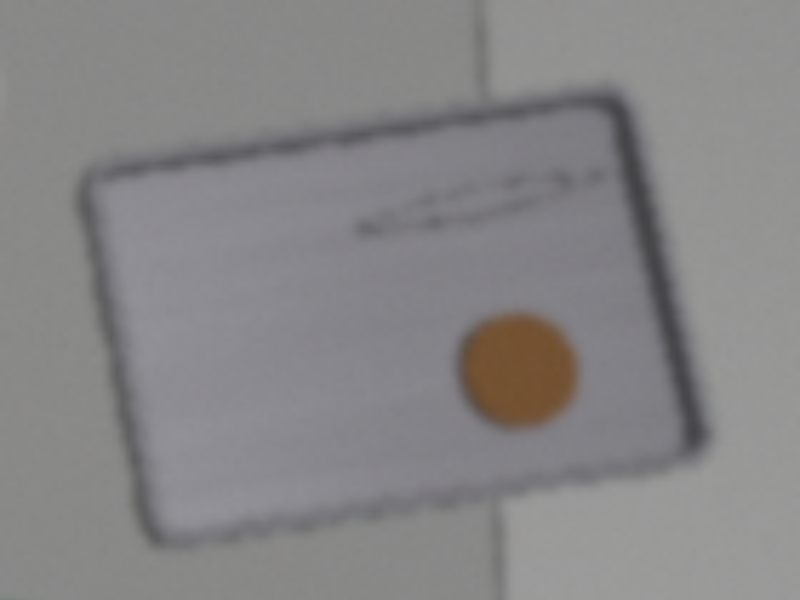

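The tray's rim corners in the crop are (82,165), (622,88), (705,460) and (158,545). The dish and tweezers lie in the right half, so the left half is free. The bottle is gripped (gap 36.9, 50 N). Working out the target and lifting.

```bash
python3 - <<'E'
from m import *
c=np.array([onz('top',370+x/5.714,165+y/5.719,20)[:2] for x,y in((82,165),(622,88),(705,460),(158,545))])
print(c.round(1),[np.linalg.norm(c[i]-c[i-1]).round(1) for i in range(4)])
ctr=c.mean(0);l=((c[0]+c[3])-(c[1]+c[2]))/2;l/=np.linalg.norm(l);g=ctr+60*l;print('centre',ctr,'dir',l,'free',g,'reach',np.linalg.norm(g))
print('side view of that at z2',proj('side',(*g,2)))
E
```

```text
[[ 551.5 -244.3]
 [ 594.6 -491. ]
 [ 426.5 -520. ]
 [ 382.3 -277.5]] [np.float64(172.4), np.float64(250.4), np.float64(170.6), np.float64(246.6)]
centre [ 488.7194756  -383.21342347] dir [-0.17558383  0.98446448] free [ 478.18444573 -324.14555449] reach 577.6943003277762
side view of that at z2 (np.float64(414.36854901947333), np.float64(215.97923621820257))
```

Request:
{"fn": "servo_tool", "kwargs": {"targets": [[0,0,-0.1,0,0],[0,0,-0.2,0,0],[0,0,-0.4,0,0],[0,0,-0.5,0,0],[0,0,-0.5,0,0],[0,0,-0.5,0,0],[0,0,-0.4,0,0],[0,0,-0.3,0,0],[0,0,-0.2,0,0],[0,0,-0.1,0,0],[0,0,0,0,0]]}}

```text
time: 18.42
tcp_pos: [509.4, 31.7, 217.2]
orientation: [0.007, -3.141, -0.0]
wrist_force: [-0.7, 0.9, -4.9]
finger_gap: 36.9
gripper_force: 50.5
```

```bash
python3 st.py 380 -10 214
```

```text
t 18.43 tcp [509.4  31.7 217.2] q [ 0.53  0.49 -1.    1.86  0.47  1.05  0.91] F [-0.7  0.9 -4.9] gap 36.9 gf 50.5
xdir deg -179.75 z [-0.  0. -1.]
rows to goal [ 6.479 -2.056  0.163]
```

Tray measured at 171.5 × 248.5 mm, which matches; free point ≈ (478, -324). The bottle is lifted, with its foot at about 99 mm. Taking it out through the opening.

Request:
{"fn": "servo_tool", "kwargs": {"targets": [[0.3,-0.2,0,0,0],[0.6,-0.45,0,0,0],[0.7,-0.6,0,0,0],[0.7,-0.6,0,0,0],[0.45,-0.7,0,0,0],[0.2,-0.8,0,0,0],[0,-0.8,0,0,0],[0,-0.8,0,0,0],[0,-0.8,0,0,0],[0,-0.8,0,0,0],[0,-0.8,0,0,0],[0,-0.8,0,0,0]]}}

```text
time: 19.92
tcp_pos: [451.2, -132.6, 217.3]
orientation: [0.007, -3.142, -0.0]
wrist_force: [0.0, 0.0, -3.6]
finger_gap: 36.7
gripper_force: 50.6
```

Request:
{"fn": "servo_tool", "kwargs": {"targets": [[0,-0.8,0,0,0],[0,-0.8,0,0,0],[0,-0.8,0,0,0],[-0.2,-0.8,0,0,0],[-0.2,-0.8,0,0,0],[-0.2,-0.8,0,0,0],[-0.2,-0.8,0,0,0],[-0.2,-0.8,0,0,0],[-0.2,-0.7,0,0,0],[-0.1,-0.6,0,0,0],[-0.1,-0.4,0,0,0],[0,-0.2,0,0,0]]}}

```text
time: 21.42
tcp_pos: [480.0, -297.7, 217.2]
orientation: [-0.007, 3.142, 0.0]
wrist_force: [0.1, 0.3, -4.0]
finger_gap: 37.0
gripper_force: 50.6
```

```bash
python3 st.py 478 -324 120
```

```text
t 21.43 tcp [ 480.  -297.7  217.2] q [ 1.09  0.57 -0.99  1.73  0.52  1.13  1.52] F [ 0.1  0.3 -4. ] gap 37.0 gf 50.6
xdir deg -179.75 z [ 0.  0. -1.]
rows to goal [ 0.104 -1.315  4.861]
```

Request:
{"fn": "servo_tool", "kwargs": {"targets": [[0.05,-0.4,0.1,0,0],[0.05,-0.5,0.3,0,0],[0,-0.3,0.5,0,0],[0,-0.1,0.6,0,0],[0,0,0.6,0,0],[0,0,0.6,0,0],[0,0,0.5,0,0],[0,0,0.4,0,0],[0,0,0.3,0,0],[0,0,0.2,0,0],[0,0,0.1,0,0],[0,0,0,0,0]]}}

```text
time: 22.92
tcp_pos: [478.0, -323.5, 133.4]
orientation: [-0.007, 3.141, -0.0]
wrist_force: [0.0, -0.1, -5.0]
finger_gap: 37.1
gripper_force: 50.7
```

```bash
python3 st.py 478 -324 120; python3 - <<'E'
from m import *
s=imaging.grab_frame('side')[:,:,::-1];cv2.imwrite('pics/side7.png',s)
cv2.imwrite('pics/crop7.png',cv2.resize(s[110:260,340:520],(720,600),interpolation=cv2.INTER_CUBIC))
E
```

```text
t 22.93 tcp [ 478.  -323.5  133.4] q [ 1.08  0.67 -0.91  1.8   0.63  0.99  1.47] F [ 0.  -0.1 -5. ] gap 37.1 gf 50.7
xdir deg -179.75 z [ 0. -0. -1.]
rows to goal [ 0.003 -0.027  0.668]
```

View pics/crop7.png

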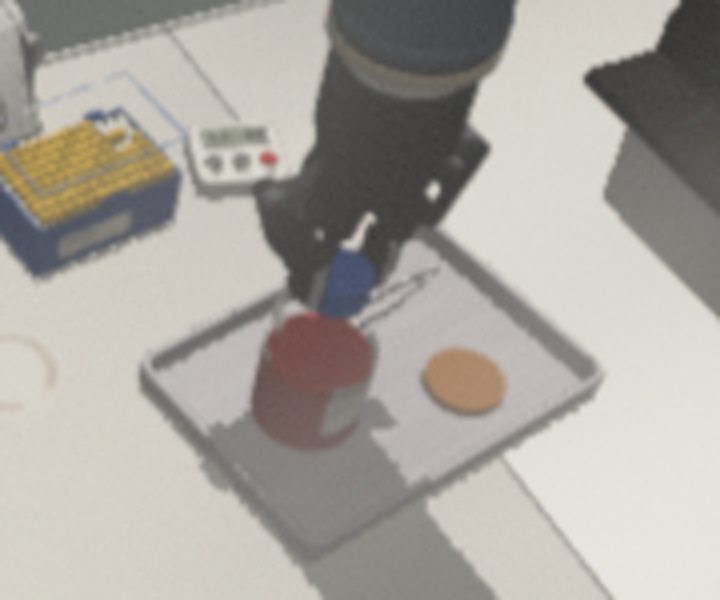

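The bottle hangs upright over the free half, with its lean matching the vertical vanishing direction. Lowering it gently and watching the force.

Request:
{"fn": "servo_tool", "kwargs": {"targets": [[0,0,0.1,0,0],[0,0,0.15,0,0],[0,0,0.1,0,0],[0,0,0.08,0,0],[0,0,0.05,0,0],[0,0,0.04,0,0],[0,0,0.04,0,0],[0,0,0.03,0,0],[0,0,0,0,0]]}}

```text
time: 24.1
tcp_pos: [478.0, -323.4, 121.5]
orientation: [0.007, -3.141, -0.0]
wrist_force: [0.3, -0.2, -4.8]
finger_gap: 36.9
gripper_force: 50.7
```

Request:
{"fn": "servo_tool", "kwargs": {"targets": [[0,0,0.03,0,0],[0,0,0.03,0,0],[0,0,0.02,0,0],[0,0,0,0,0]]}}

```text
time: 24.6
tcp_pos: [478.1, -323.5, 120.0]
orientation: [-0.007, 3.141, -0.0]
wrist_force: [0.1, -0.8, -3.4]
finger_gap: 36.5
gripper_force: 51.0
```

Request:
{"fn": "servo_tool", "kwargs": {"targets": [[0,0,0.02,0,0],[0,0,0.02,0,0],[0,0,0,0,0]]}}

```text
time: 24.98
tcp_pos: [478.5, -323.5, 120.0]
orientation: [-0.007, 3.14, -0.001]
wrist_force: [-1.0, 0.9, 6.6]
finger_gap: 36.9
gripper_force: 51.8
```

The foot is on the tray floor: force +6.6 N and height stopped at 120.0. Releasing and rising.

Request:
{"fn": "servo_tool", "kwargs": {"targets": [[0,0,0,0,0.44],[0,0,0,0,0.48],[0,0,0,0,0.54],[0,0,0,0,0.62],[0,0,0,0,0.65],[0,0,0,0,0.65],[0,0,-0.2,0,0.65],[0,0,-0.5,0,0.65],[0,0,-0.9,0,0.65],[0,0,-0.9,0,0.65],[0,0,-0.9,0,0.65],[0,0,-0.9,0,0.65]], "newtons": 20}}

```text
time: 26.48
tcp_pos: [478.1, -323.5, 206.7]
orientation: [-0.007, 3.141, -0.001]
wrist_force: [1.0, 0.4, -0.2]
finger_gap: 55.6
gripper_force: 0.0
```

Request:
{"fn": "servo_tool", "kwargs": {"targets": [[0,0,-0.6,0,0.65],[0,-0.5,-0.2,0,0.65],[0,-1,0,0,0.65],[0,-1,0,0,0.65],[0,-1,0,0,0.65],[0,-1,0,0,0.65],[0,-0.6,0,0,0.65],[0,0,0,0,0.65],[0,0,0,0,0.65]]}}

```text
time: 27.6
tcp_pos: [478.7, -424.6, 221.2]
orientation: [-0.009, 3.141, 0.001]
wrist_force: [-0.2, 0.5, 0.0]
finger_gap: 55.6
gripper_force: 0.0
```

```bash
python3 st.py; python3 - <<'E'
from m import *
t=imaging.grab_frame('top')[:,:,::-1];s=imaging.grab_frame('side')[:,:,::-1]
cv2.imwrite('pics/end.png',np.hstack([cv2.resize(t[90:270,190:430],(400,300)),cv2.resize(s[110:290,180:420],(400,300))]))
b=blob(blue(t),(385,160,500,270));c=blob(blue(s),(385,140,500,250))
print(b and b[:2],c and c[:2]); 
if c: print(onz('side',*c[0],128.5))
if b and c: print(tri(b[0],c[0]))
E
```

```text
t 27.6 tcp [ 478.7 -424.6  221.2] q [ 1.19  0.67 -0.95  1.53  0.57  1.24  1.73] F [-0.2  0.5  0. ] gap 55.6 gf 0.0
xdir deg -179.68 z [ 0.  0. -1.]
(array([428.04761905, 216.18614719]), array([420, 208,  17,  17, 231], dtype=int32)) (array([423.56140351, 181.81871345]), array([415, 176,  17,  13, 171], dtype=int32))
[ 483.49041646 -325.63602072  128.5       ]
(array([ 479.99945625, -323.45870685,  132.9912413 ]), np.float64(1.649346564495295))
```

View pics/end.png

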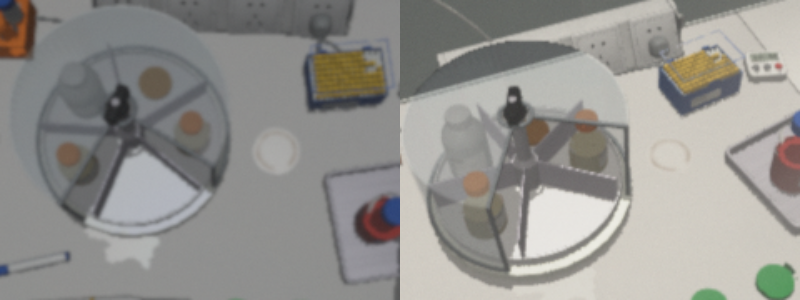

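The empty compartment stands at the opening, at (145,190) in the left half. The other three bottles stand, the dish is still in the carousel, and the large bottle stands upright in the tray at (480,-323), cap centre 133 mm by two-view ray crossing against 128.5 mm expected. Handing in.

```bash
python3 -c "
from plant import ctrl
print(ctrl.sign_off())"
```

```text
the job is handed in; nothing more can be done
None
```

I turned the carousel to the opening, took the largest bottle (blue cap) out and stood it upright in the free half of the tray. The other three bottles are still standing and the dish is still in the carousel. I handed the job in at about 28 s; sign-off returned no verdict.

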